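# Drop the flip-down leg of the drive stand and hold its frame upright

### The job

The tilting drive stand on the bench lies back on its rest with its prop leg folded up along the side of the frame. First flip the leg to the front over its top centre so that it drops all the way down to its stop, with the frame still lying back; then take the frame by the round black grip bar at its top, raise it until it stands upright, and finish still gripping the bar and holding the frame upright and still, so that it leans neither on its rest nor on the leg. Leave the loose things around the stand where they are.

Things in the scene. Friction and masses are not known exactly. Their poses are not given: they have to be found in the camera images.
- stand: fixed grey base plate of the drive stand, 180 x 170 x 10 mm. Origin: on the bench straight below the hub; x points to the back (away from the robot at yaw 0, the way the frame lies at the start), y left, z up. Plate spans x -80 to +100, y -65 to +105 mm. A black rubber rest rail, 103 mm high, 90 mm long in y, stands at x +75 mm.
- hub (a point): centre of the hub pin, the axis about which the frame tips: 35 mm above the bench, straight above the stand's origin; the axis runs along the stand's y
- frame (a joint): tip angle of the aluminium frame about the hub, rad: 0 = upright, positive = leaning to the back; starts at +0.70 on its rest rail, goes to -0.6 to the front. Frame 104 mm wide, two 14 mm tubes, a disk drive fixed on its front, about 0.6 kg. Turns easily: let go, it tips back onto the rest or to the front, where the lowered leg catches it at about -0.12
- bar_mid (a point): middle of the round black grip bar at the top of the frame: 20 mm diameter, 80 mm long, along the stand's y, 220 mm from the hub; free for 56 mm below it, so fingers can straddle it from above, and it can turn in the fingers
- grip_bar: the grip bar itself; origin at its middle, y along the bar, z away from the hub along the frame
- leg (a joint): angle of the prop leg against the frame, rad: 0 = folded up, pointing along the frame to the grip bar (start); 2.65 = fully down at its stop. It swings through the front of the frame (-x side) and weighs 0.1 kg. With the frame lying back its centre (leg pointing straight up) is at 0.70: before that its weight takes it back to 0, past it it falls down to 2.65 by itself
- leg_hub (a point): the leg's pivot on the left (+y) side of the frame: 80 mm from the hub along the frame, 57 mm to the left of the frame's middle; its axis is along the stand's y
- toe_mid (a point): point on the toe, a black pin, 12 mm diameter, along the stand's y at the leg's free end, 105 mm from the leg's pivot; this point is 24 mm outside the leg (81 mm left of the frame's middle), the pin goes 18 mm further left. Space behind and in front of it is free: a finger can push it from behind. Frame upright and leg down, the pin clears the base by 6 mm
- toe: the toe pin itself; origin on the leg's centre line, y along the pin
- clamp_disc: bystander: grey disc with holes, 47 mm diameter, 10 mm high; origin under its centre
- head_comb: bystander: small blue plastic block, 16 x 45 x 10 mm; origin under the centre
- sata_adapter: bystander: black plastic adapter box, 42 x 74 x 17 mm; origin under the centre

How it is judged (in metres and radians):
On the way, in this order (a step that is already met when the one before it is completed fails the run):
1. the leg has gone all the way down (within 0.12 rad of its stop) while the frame still lies well back (value of joint leg above 2.53 rad and value of joint frame above 0.35 rad), for 0.2 s.
2. the frame has been raised to within 0.08 rad of upright by the gripped bar (value of joint frame between -0.08 and 0.08 rad and contact force between the fingers and grip_bar above 2 N), for 0.2 s.
At the end, for the whole second after the job is handed in: The leg is down within 0.12 rad of its stop; the frame is upright within 0.08 rad (about 4.5 degrees) and still (under 0.05 rad/s), gripped by the fingers on the grip bar with more than 2 N; the leg's toe touches nothing. It stays so through the last second while the robot keeps holding (all of step 2 and value of joint leg above 2.53 rad and velocity of joint frame between -0.05 and 0.05 rad/s and contact force between toe and anything else below 0.3 N); the arm keeps its last pose, push and grip.
It fails at once if a loose bystander is moved more than 20 mm (distance of any of clamp_disc, head_comb, sata_adapter from where it was at the start of the episode above 0.02 m).
It fails at once if the frame is pushed over to the front past the leg (value of joint frame below -0.2 rad).
It also fails if it takes over 58 s, if anything falls off the work surface, if the arm or the gripper's body presses on something with over 40 N, if the wrist force passes 120 N, or if a joint passes its speed limit or range.

### The arm

A 6-joint arm with a two-finger parallel gripper is mounted at the origin on a cart in front of the work surface, level with it; the furniture and walls round the work are solid. World frame = base frame: x ahead of the robot, y to its left, z up, the work surface at z = 0. Lengths are in m, angles in degrees, forces in N, time in s.
With the tool pointing down it reaches from about 0.35 to 0.875 m from the base axis. Payload 4.2 kg.
Tool frame: the origin (TCP) lies between the finger pads; the fingertips stand 11 mm ahead of it and the grasp point (between the pads) lies 8 mm behind it; z points along the fingers, y is the direction in which the jaws open and shut (so a half turn about z gives the same grasp; the last joint's range is limited). The gripper opens to 87 mm and grips with 3 to 60 N. Pads are 19 mm wide; open, the fingers measure 117 mm over their backs; the gripper's body (75 mm by 190 mm) begins 51 mm behind the grasp point.
Start: joints at [-48.495, 22.042, 0.453, 0, -68.411, -14.817], TCP at [0.281, -0.558, 0.234] pointing down, gripper open.
Joint ranges: [-179.83, 179.83], [-69.29, 118.12], [-61.27, 80.66], [-181.25, 117.63], [-171.15, -9.14], [-177.46, 177.46]. Speed limits (degrees/s): [159.86, 159.86, 180, 180, 180, 180].

### API

Orientations are given as a 3x3 rotation matrix whose columns are the frame's x, y, z axes.
In Python, from station import sense, capture, get_calibration, finish_job, search_frame, cut_out gives the robot as it stands.
- The arm moves only by the tool arm_command, never from a script. Its argument "rows" is a list of rows, each an object with "fingers": the opening in per cent of the stroke, from 0 (shut) to 100 (fully open); "travel": the shift along the tool's x, y, z in cm, a list of three; "roll": the turn about the tool's z in degrees. A call has 1 to 10 rows; each row is the pose to reach, as a shift and turn from the pose commanded when the call began, along the tool's axes at that moment; what a row does not reach only later rows make up. A row lasts 1/10 s, in which the tool goes at most 50 mm and 8.59 degrees, less where a joint would pass 70% of its speed; a pose out of reach is approached as far as the arm can. A call with a gripper value outside its range is refused whole. The fingers move at their own pace and stop on an object; the grip force is fixed at half the most. Time passes only in rows, so rows that repeat a pose let the fingers close. It gives the time, the measured TCP pose, the force and the opening at its end, in the units of the state.
- sense(): the state, without advancing time (a new reading comes with each control period).
- capture(name): name is "side" or "top"; returns (picture, depth): 420x560x3 uint8, red, green, blue; 420x560 float32, m along the optical axis (not along the pixel's ray), 0 where there is no reading.
- get_calibration(name): a dict with "fov_y" (degrees; the focal length in pixels is half the picture's height over the tangent of half this angle, whatever the lens; pixels are square), "cx", "cy" (the principal point, pixels), "origin" and "attitude" of the camera in the world. Camera axes: x right, y down, z forward; pixel columns grow to the right and rows downward; lengths in m; the calibration is good to about 2 mm. A picture is of the moment at which its call begins. get_calibration takes no time and is no camera call.
- finish_job(): hands the job in, once; it reports no verdict.
Trained networks look in the newest picture that a camera, given by its name, has taken for a name from the list of things; names that differ only in an ending like _2 or _b are one class to them, and where a whole thing is asked for, a point or a joint stands for the part that bears it (a point fixed in the world has none). Each returns a list of dicts, best first, with "p" (0 to 1); they miss things now and then, are a little off and sometimes report something else, mostly with a low value. They report only what shows in the picture. A call takes as long as a camera call.
- search_frame(camera, label): "position" ([x, y, z] in m, in world coordinates, good to about 4 mm: the middle of the surface that is visible of it).
- cut_out(camera, label): "mask" (420x560 bool, what is visible of it).
The state is a dict: "time_s": time; "joints": joint angles; "joint_velocities": joint speeds; "effort": joint torques, N m; "tcp_pos": TCP position; "ee_rot": TCP orientation; "wrist_force": force on the tool from outside, world axes, zero at the start; "moment": the same for the moment, N m; "gripper_width": opening from 0.0 (shut) to 1.0 (fully open).
Only numpy, scipy, OpenCV 4.12 (cv2) and the standard library are available. Lean on these libraries where they do the work, as an engineer would, in place of code of your own. Each camera call takes 0.05 s, during which the arm holds its last target. There are 200 camera calls.

## Working session

There is one attempt and no reset: what is moved stays moved. The work goes in short steps, Python scripts to look and compute and a tool call to move; the robot and the scene stay as the last step left them, time stands still between calls to the robot, and variables do not carry over. Pictures are saved under pics/ and viewed, about 8 in all and at most 12, crops included, and the job is handed in when it is done.

Besides the shell and the picture viewer there is one more tool, called after ">>>" in YAML: its name, and indented under it one key for each argument. arm_command: Moves the arm, as the interface text tells. Its arguments: {"type":"object","properties":{"rows":{"type":"array","items":{"type":"object","properties":{"fingers":{"type":"number"},"travel":{"type":"array","items":{"type":"number"}},"roll":{"type":"number"}}}}},"required":["rows"]}

```bash
mkdir -p pics; cat > h.py <<'E'
import numpy as np, cv2
from station import *
def px(cam,p):
    c=get_calibration(cam);f=210/np.tan(np.radians(c['fov_y']/2))
    q=np.array(c['attitude']).T@(np.array(p)-c['origin']);return c['cx']+f*q[0]/q[2],c['cy']+f*q[1]/q[2]
def cloud(cam,d):
    c=get_calibration(cam);f=210/np.tan(np.radians(c['fov_y']/2))
    v,u=np.mgrid[:420,:560];P=np.stack([(u-c['cx'])/f*d,(v-c['cy'])/f*d,d],-1)
    return P@np.array(c['attitude']).T+np.array(c['origin'])
E
python3 - <<'E'
from h import *
s=sense();print(s)
ims=[]
for c in('top','side'):
    k=get_calibration(c);print(c,k)
    im,d=capture(c);ims.append(im)
    for n in('grip_bar','toe','leg','stand','frame','clamp_disc','head_comb','sata_adapter'):
        print(n,[(np.round(r['position'],3).tolist(),round(r['p'],2)) for r in search_frame(c,n)[:2]])
    cv2.imwrite(f'pics/{c}0.png',im[...,::-1])
E
```

```text
{'time_s': 0.0, 'joints': array([-4.84954396e+01,  2.20915177e+01,  3.78520699e-01, -2.89257193e-02,
       -6.84128994e+01, -1.48188818e+01]), 'joint_velocities': array([-0.00612738, -0.10157612, -0.01975273,  0.00632901, -0.00752272,
       -0.05670344]), 'effort': array([ 1.00736626e-03, -3.90670609e+01,  1.87410629e+01,  4.21992481e+00,
        1.10128045e-02, -2.06980035e-04]), 'tcp_pos': array([ 0.28045264, -0.55787603,  0.2324432 ]), 'ee_rot': array([[-8.93567243e-01, -4.48928015e-01, -1.10451627e-03],
       [-4.48929361e-01,  8.93565107e-01,  1.95662276e-03],
       [ 1.08574428e-04,  2.24422379e-03, -9.99997476e-01]]), 'wrist_force': array([0.89487749, 0.17558798, 0.7019512 ]), 'moment': array([ 0.07465608, -0.01282341, -0.0032214 ]), 'gripper_width': 0.9958174210842548}
top {'fov_y': 52.84906339680937, 'cx': 279.48413555120845, 'cy': 210.1121031169834, 'origin': array([0.39364903, 0.26086037, 1.28217362]), 'attitude': array([[-0.00352762, -0.996761  ,  0.08034343],
       [-0.99973528,  0.0016886 , -0.02294591],
       [ 0.02273592, -0.08040311, -0.99650309]])}
grip_bar [(
[... 340 characters left out ...]
5, 'cx': 280.6808838558691, 'cy': 209.12111054899916, 'origin': array([0.02477597, 1.03783849, 0.53311649]), 'attitude': array([[-0.8497497 , -0.17731207,  0.49647344],
       [-0.52706109,  0.30626109, -0.79272362],
       [-0.01149103, -0.9352885 , -0.35369957]])}
grip_bar [([0.407, 0.495, 0.013], 0.67), ([0.585, 0.298, 0.208], 0.6)]
toe [([0.564, 0.374, 0.18], 0.58), ([0.585, 0.3, 0.206], 0.34)]
leg [([0.534, 0.359, 0.141], 0.84)]
stand [([0.478, 0.33, 0.025], 0.63), ([0.58, 0.465, 0.008], 0.37)]
frame [([0.511, 0.314, 0.123], 0.84)]
clamp_disc [([0.413, 0.031, 0.009], 0.64)]
head_comb [([0.58, 0.46, 0.005], 0.73), ([0.565, 0.369, 0.18], 0.48)]
sata_adapter [([0.408, 0.492, 0.013], 0.66)]
```

View pics/top0.png

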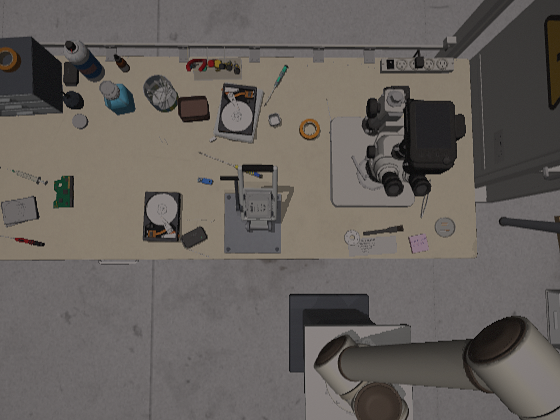

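View pics/side0.png

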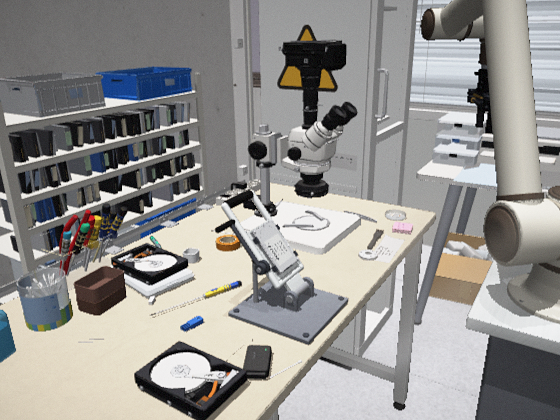

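```bash
python3 - <<'E'
from h import *
im,d=capture('top');P=cloud('top',d)
def m(n):
    r=cut_out('top',n);return (r[0]['mask']&(d>0)) if r else None
M=m('stand');Q=P[M];Q=Q[(Q[:,2]>.004)&(Q[:,2]<.016)];print('plate',len(Q),cv2.minAreaRect((Q[:,:2]*1000).astype(np.float32)),np.median(Q[:,2]))
Q=P[(P[...,2]>.004)&(P[...,2]<.016)&(P[...,0]>.33)&(P[...,0]<.56)&(P[...,1]>.2)&(P[...,1]<.43)];print('plate2',len(Q),cv2.minAreaRect((Q[:,:2]*1000).astype(np.float32)))
for n in('grip_bar','toe'):
    M=m(n)
    if M is None:print(n,None);continue
    Q=P[M];print(n,len(Q),cv2.minAreaRect((Q[:,:2]*1000).astype(np.float32)),np.percentile(Q,[5,50,95],axis=0).round(3).tolist())
# obstacles: max height on grid
for x in np.arange(.2,.8,.05):
    print(round(x,2),[int(1000*max([0,*P[(abs(P[...,0]-x)<.025)&(abs(P[...,1]-y)<.025)][:,2]])) for y in np.arange(-.4,.61,.05)])
E
```

```text
plate 2062 ((493.46148681640625, 312.5365295410156), (170.11465454101562, 254.9835968017578), 88.61157989501953) 0.010586772037529335
plate2 2224 ((454.4205322265625, 315.08563232421875), (209.37216186523438, 228.02391052246094), 0.6252034306526184)
grip_bar 241 ((587.9143676757812, 293.4019470214844), (76.85466003417969, 18.01069450378418), 89.574462890625) [[0.579, 0.258, 0.202], [0.587, 0.293, 0.212], [0.596, 0.327, 0.216]]
toe 80 ((581.8817749023438, 370.4859313964844), (40.90412521362305, 47.21714401245117), 1.0398844480514526) [[0.562, 0.349, 0.003], [0.567, 0.37, 0.182], [0.601, 0.389, 0.186]]
0.2 [0, 0, 0, 0, 0, 0, 739, 738, 711, 445, 0, 0, 0, 0, 0, 0, 0, 0, 0, 0, 0]
0.25 [0, 0, 0, 0, 0, 711, 738, 739, 718, 0, 0, 0, 0, 0, 0, 0, 0, 0, 0, 0, 0]
0.3 [0, 0, 0, 0, 0, 0, 728, 725, 0, 0, 0, 0, 0, 0, 0, 0, 0, 0, 0, 0, 0]
0.35 [0, 6, 8, 7, 16, 16, 8, 8, 6, 7, 6, 7, 7, 19, 15, 15, 16, 11, 8, 6, 7]
0.4 [0, 9, 13, 18, 21, 17, 10, 14, 15, 15, 7, 8, 8, 1282, 17, 17, 18, 21, 25, 33, 31]
0.45 [0, 8, 17, 16, 15, 14, 16, 14, 14, 9, 7, 7, 6, 95, 93, 92, 15, 21, 21, 32, 31]
0.5 [0, 8, 7, 9, 14, 30, 351, 351, 351, 29, 15, 7, 8, 151, 158, 151, 18, 7, 7, 33, 29]
0.55 [321, 8, 10, 7, 19, 32, 499, 500, 500, 32, 19, 8, 7, 198, 164, 198, 186, 8, 8, 30, 31]
0.6 [363, 7, 7, 7, 5, 31, 500, 501, 499, 33, 16, 6, 9, 216, 218, 218, 7, 16, 11, 9, 8]
0.65 [365, 9, 5, 0, 0, 0, 500, 500, 499, 32, 10, 7, 8, 8, 7, 14, 12, 11, 9, 5, 7]
0.7 [372, 10, 5, 0, 0, 27, 201, 266, 477, 31, 27, 24, 7, 8, 50, 50, 25, 12, 8, 6, 6]
0.75 [378, 7, 0, 0, 0, 32, 257, 285, 259, 31, 25, 25, 8, 27, 53, 51, 52, 64, 65, 60, 9]
0.8 [381, 11, 6, 0, 0, 28, 0, 262, 27, 28, 10, 15, 9, 30, 51, 50, 51, 63, 53, 95, 98]
```

>>> arm_command:
  rows:
    - {"fingers": 0, "travel": [-31, 41.5, -7], "roll": 0}
    - {"fingers": 0, "travel": [-31, 41.5, -7], "roll": 0}
    - {"fingers": 0, "travel": [-31, 41.5, -7], "roll": 0}
    - {"fingers": 0, "travel": [-31, 41.5, -7], "roll": 0}
    - {"fingers": 0, "travel": [-31, 41.5, -7], "roll": 0}
    - {"fingers": 0, "travel": [-31, 41.5, -7], "roll": 0}
    - {"fingers": 0, "travel": [-31, 41.5, -7], "roll": 0}
    - {"fingers": 0, "travel": [-31, 41.5, -7], "roll": 0}
    - {"fingers": 0, "travel": [-31, 41.5, -7], "roll": 0}
    - {"fingers": 0, "travel": [-31, 41.5, -7], "roll": 0}

```text
time_s: 2.1
tcp_pos: [0.3671, -0.0687, 0.3014]
ee_rot: [[-0.893, -0.449, 0.002], [-0.449, 0.893, 0.0], [-0.002, -0.001, -1.0]]
wrist_force: [1.4, 0.9, 0.7]
gripper_width: 0.174
```

>>> arm_command:
  rows:
    - {"fingers": 0, "travel": [-26, 38.4, -4], "roll": 0}
    - {"fingers": 0, "travel": [-26, 38.4, -4], "roll": 0}
    - {"fingers": 0, "travel": [-26, 38.4, -4], "roll": -7}
    - {"fingers": 0, "travel": [-26, 38.4, -4], "roll": -15}
    - {"fingers": 0, "travel": [-26, 38.4, -4], "roll": -23}
    - {"fingers": 0, "travel": [-26, 38.4, -4], "roll": -31}
    - {"fingers": 0, "travel": [-26, 38.4, -4], "roll": -39}
    - {"fingers": 0, "travel": [-26, 38.4, -4], "roll": -47}
    - {"fingers": 0, "travel": [-26, 38.4, -4], "roll": -55}
    - {"fingers": 0, "travel": [-26, 38.4, -4], "roll": -62.7}

```text
time_s: 3.1
tcp_pos: [0.4273, 0.3935, 0.3394]
ee_rot: [[-0.002, -1.0, -0.0], [-1.0, 0.002, -0.0], [0.0, 0.0, -1.0]]
wrist_force: [-0.4, -0.3, -0.0]
gripper_width: 0.006
```

>>> arm_command:
  rows:
    - {"fingers": 0, "travel": [1.5, -10, 0], "roll": 0}
    - {"fingers": 0, "travel": [1.5, -15, 0], "roll": 0}
    - {"fingers": 0, "travel": [1.5, -19.5, 0], "roll": 0}
    - {"fingers": 0, "travel": [1.5, -19.5, 0], "roll": 0}
    - {"fingers": 0, "travel": [1.5, -19.5, 4], "roll": 0}
    - {"fingers": 0, "travel": [1.5, -19.5, 8], "roll": 0}
    - {"fingers": 0, "travel": [1.5, -19.5, 12], "roll": 0}
    - {"fingers": 0, "travel": [1.5, -19.5, 16], "roll": 0}
    - {"fingers": 0, "travel": [1.5, -19.5, 16.8], "roll": 0}
    - {"fingers": 0, "travel": [1.5, -19.5, 16.8], "roll": 0}

```text
time_s: 4.1
tcp_pos: [0.6218, 0.3719, 0.1712]
ee_rot: [[-0.01, -1.0, -0.002], [-1.0, 0.01, -0.003], [0.003, 0.002, -1.0]]
wrist_force: [0.7, -0.2, 0.9]
gripper_width: 0.007
```

```bash
python3 - <<'E'
from h import *
print(sense()['tcp_pos'],sense()['wrist_force'])
a,_=capture('top');b,_=capture('side')
a=cv2.resize(a[120:270,180:330],None,fx=2.6,fy=2.6);b=cv2.resize(b[150:350,160:360],(390,390))
cv2.imwrite('pics/c1.png',np.hstack([a,b])[...,::-1])
E
```

```text
[0.62180111 0.37187818 0.17118331] [ 0.69914256 -0.18479304  0.93584794]
```

View pics/c1.png

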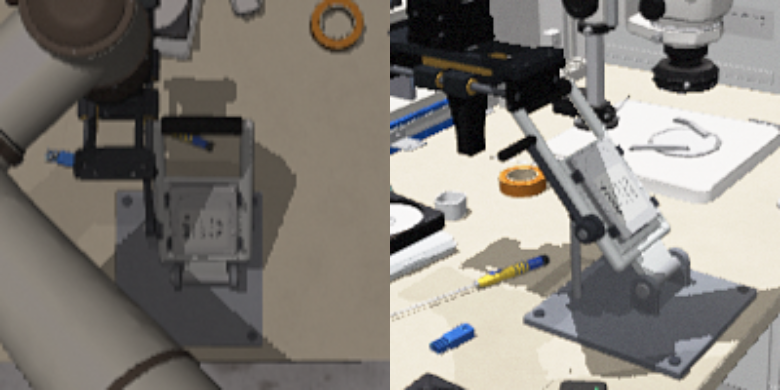

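>>> arm_command:
  rows:
    - {"fingers": 0, "travel": [-0.5, 1.5, 0], "roll": 0}
    - {"fingers": 0, "travel": [-0.5, 3, 0], "roll": 0}
    - {"fingers": 0, "travel": [-0.5, 4, 0], "roll": 0}
    - {"fingers": 0, "travel": [-0.5, 5, -0.3], "roll": 0}
    - {"fingers": 0, "travel": [-0.5, 6, -0.6], "roll": 0}
    - {"fingers": 0, "travel": [-0.5, 7, -0.9], "roll": 0}
    - {"fingers": 0, "travel": [-0.5, 8, -1.2], "roll": 0}
    - {"fingers": 0, "travel": [-0.5, 9, -1.4], "roll": 0}
    - {"fingers": 0, "travel": [-0.5, 10, -1.5], "roll": 0}
    - {"fingers": 0, "travel": [-0.5, 11, -1.5], "roll": 0}

```text
time_s: 5.2
tcp_pos: [0.511, 0.3783, 0.1873]
ee_rot: [[-0.011, -1.0, -0.001], [-1.0, 0.011, -0.0], [0.0, 0.001, -1.0]]
wrist_force: [0.2, -0.2, 0.2]
gripper_width: 0.003
```

>>> arm_command:
  rows:
    - {"fingers": 0, "travel": [0, 1, 0], "roll": 0}
    - {"fingers": 0, "travel": [0, 2, 0], "roll": 0}
    - {"fingers": 0, "travel": [0, 2.5, 0], "roll": 0}
    - {"fingers": 0, "travel": [0, 3, 0], "roll": 0}
    - {"fingers": 0, "travel": [0, 3, 0], "roll": 0}
    - {"fingers": 0, "travel": [0, 3, 0], "roll": 0}
    - {"fingers": 0, "travel": [0, 3, 0], "roll": 0}

```text
time_s: 5.9
tcp_pos: [0.4824, 0.3788, 0.1875]
ee_rot: [[-0.011, -1.0, 0.0], [-1.0, 0.011, 0.0], [-0.0, -0.0, -1.0]]
wrist_force: [0.5, 0.2, 0.8]
gripper_width: 0.006
```

```bash
python3 - <<'E'
from h import *
print(sense()['tcp_pos'],sense()['wrist_force'])
a,_=capture('top');b,_=capture('side')
for n in('toe','leg','grip_bar'):
  for c in('top','side'): print(n,c,[(np.round(r['position'],3).tolist(),round(r['p'],2)) for r in search_frame(c,n)[:2]])
a=cv2.resize(a[120:270,180:330],None,fx=2.6,fy=2.6);b=cv2.resize(b[150:350,160:360],(390,390))
cv2.imwrite('pics/c2.png',np.hstack([a,b])[...,::-1])
E
```

```text
[0.48238485 0.37877905 0.18745107] [0.51833974 0.22951637 0.76278934]
toe top [([0.47, 0.292, 0.064], 0.75)]
toe side [([0.404, 0.374, 0.149], 0.66)]
leg top []
leg side [([0.445, 0.356, 0.124], 0.84)]
grip_bar top [([0.586, 0.291, 0.213], 0.49)]
grip_bar side [([0.585, 0.33, 0.201], 0.53)]
```

View pics/c2.png

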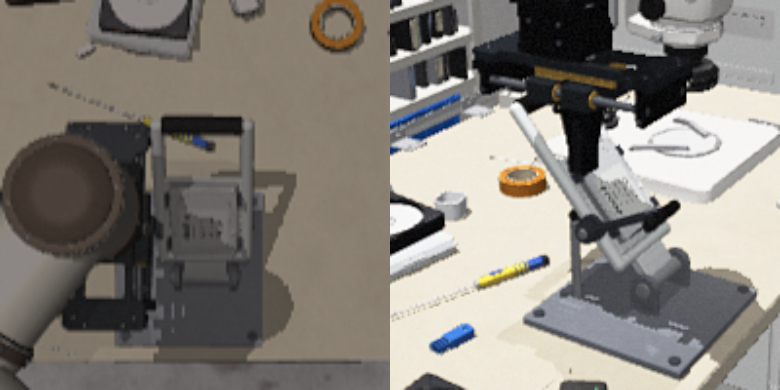

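>>> arm_command:
  rows:
    - {"fingers": 0, "travel": [0, 0, -5], "roll": 0}
    - {"fingers": 0, "travel": [0, 0, -10], "roll": 0}
    - {"fingers": 50, "travel": [0, 0, -11], "roll": 0}
    - {"fingers": 100, "travel": [4, -5, -11], "roll": 0}
    - {"fingers": 100, "travel": [8.6, -10.5, -11], "roll": 0}
    - {"fingers": 100, "travel": [8.6, -10.5, -11], "roll": 0}
    - {"fingers": 100, "travel": [8.6, -10.5, -11], "roll": 0}
    - {"fingers": 100, "travel": [8.6, -10.5, -11], "roll": 0}
    - {"fingers": 100, "travel": [8.6, -10.5, -11], "roll": 0}
    - {"fingers": 100, "travel": [8.6, -10.5, -11], "roll": 0}

```text
time_s: 7.3
tcp_pos: [0.5854, 0.2926, 0.2977]
ee_rot: [[-0.009, -1.0, 0.0], [-1.0, 0.009, 0.0], [-0.0, -0.0, -1.0]]
wrist_force: [-0.2, 0.1, 0.7]
gripper_width: 0.652
```

```bash
python3 - <<'E'
from h import *
print(sense()['tcp_pos'],sense()['wrist_force'])
a,_=capture('top');b,_=capture('side')
for n in('toe','leg','grip_bar'):
  for c in('top','side'): print(n,c,[(np.round(r['position'],3).tolist(),round(r['p'],2)) for r in search_frame(c,n)[:2]])
a=cv2.resize(a[120:270,180:330],None,fx=2.6,fy=2.6);b=cv2.resize(b[150:350,160:360],(390,390))
cv2.imwrite('pics/c3.png',np.hstack([a,b])[...,::-1])
E
```

```text
[0.58535494 0.29258831 0.29770892] [-0.22564954  0.0530837   0.6597245 ]
toe top []
toe side [([0.4, 0.37, 0.063], 0.47)]
leg top []
leg side [([0.436, 0.355, 0.08], 0.96), ([0.476, 0.33, 0.031], 0.66)]
grip_bar top [([0.478, 0.285, 0.042], 0.69)]
grip_bar side [([0.586, 0.299, 0.209], 0.64)]
```

View pics/c3.png

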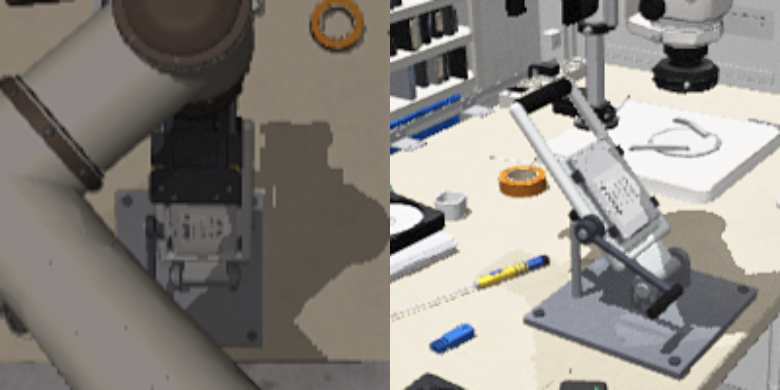

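>>> arm_command:
  rows:
    - {"fingers": 60, "travel": [0, 0, 3], "roll": 0}
    - {"fingers": 60, "travel": [0, 0, 5], "roll": 0}
    - {"fingers": 60, "travel": [0, 0, 7], "roll": 0}
    - {"fingers": 60, "travel": [0, 0, 9], "roll": 0}
    - {"fingers": 60, "travel": [0, 0, 10.3], "roll": 0}
    - {"fingers": 60, "travel": [0, 0, 10.3], "roll": 0}
    - {"fingers": 20, "travel": [0, 0, 10.3], "roll": 0}
    - {"fingers": 10, "travel": [0, 0, 10.3], "roll": 0}
    - {"fingers": 0, "travel": [0, 0, 10.3], "roll": 0}
    - {"fingers": 0, "travel": [0, 0, 10.3], "roll": 0}

```text
time_s: 8.7
tcp_pos: [0.5864, 0.2918, 0.1954]
ee_rot: [[-0.011, -1.0, 0.001], [-1.0, 0.011, 0.001], [-0.001, -0.001, -1.0]]
wrist_force: [0.1, 0.1, 0.4]
gripper_width: 0.324
```

>>> arm_command:
  rows:
    - {"fingers": 0, "travel": [0, 0, 0], "roll": 0}
    - {"fingers": 0, "travel": [0, 0, 0], "roll": 0}
    - {"fingers": 0, "travel": [0, 0, 0], "roll": 0}
    - {"fingers": 0, "travel": [0, 0, 0], "roll": 0}

```text
time_s: 9.1
tcp_pos: [0.5883, 0.2918, 0.1964]
ee_rot: [[-0.01, -1.0, 0.005], [-1.0, 0.01, 0.002], [-0.002, -0.005, -1.0]]
wrist_force: [5.3, -1.4, 2.8]
gripper_width: 0.217
```

```bash
python3 - <<'E'
from h import *
s=sense();print(s['tcp_pos'],s['wrist_force'],s['gripper_width'])
b,_=capture('side')
for n in('toe','leg','grip_bar'):
  print(n,[(np.round(r['position'],3).tolist(),round(r['p'],2)) for r in search_frame('side',n)[:2]])
b=cv2.resize(b[150:350,160:360],(500,500))
cv2.imwrite('pics/c4.png',b[...,::-1])
E
```

```text
[0.5882924  0.29184575 0.19637365] [ 5.33381957 -1.44529952  2.77605357] 0.21728641534877677
toe [([0.401, 0.374, 0.06], 0.65)]
leg [([0.44, 0.356, 0.079], 0.75)]
grip_bar [([0.585, 0.315, 0.21], 0.74)]
```

View pics/c4.png

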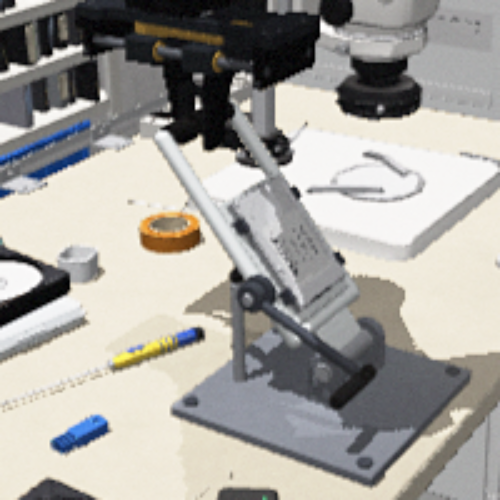

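>>> arm_command:
  rows:
    - {"fingers": 0, "travel": [0, 0.8, -0.7], "roll": 0}
    - {"fingers": 0, "travel": [0, 1.75, -1.33], "roll": 0}
    - {"fingers": 0, "travel": [0, 2.7, -1.9], "roll": 0}
    - {"fingers": 0, "travel": [0, 3.63, -2.48], "roll": 0}
    - {"fingers": 0, "travel": [0, 4.6, -2.98], "roll": 0}
    - {"fingers": 0, "travel": [0, 5.61, -3.44], "roll": 0}
    - {"fingers": 0, "travel": [0, 6.6, -3.84], "roll": 0}
    - {"fingers": 0, "travel": [0, 7.67, -4.19], "roll": 0}
    - {"fingers": 0, "travel": [0, 8.7, -4.48], "roll": 0}
    - {"fingers": 0, "travel": [0, 9.8, -4.74], "roll": 0}

```text
time_s: 10.3
tcp_pos: [0.4891, 0.2924, 0.2438]
ee_rot: [[-0.01, -1.0, 0.004], [-1.0, 0.01, 0.001], [-0.001, -0.004, -1.0]]
wrist_force: [4.7, -3.7, 3.4]
gripper_width: 0.222
```

>>> arm_command:
  rows:
    - {"fingers": 0, "travel": [0, 1.0, -0.2], "roll": 0}
    - {"fingers": 0, "travel": [0, 1.9, -0.3], "roll": 0}
    - {"fingers": 0, "travel": [0, 2.7, -0.37], "roll": 0}
    - {"fingers": 0, "travel": [0, 3.4, -0.4], "roll": 0}
    - {"fingers": 0, "travel": [0, 3.9, -0.42], "roll": 0}
    - {"fingers": 0, "travel": [0, 4.2, -0.43], "roll": 0}
    - {"fingers": 0, "travel": [0, 4.2, -0.43], "roll": 0}
    - {"fingers": 0, "travel": [0, 4.2, -0.43], "roll": 0}
    - {"fingers": 0, "travel": [0, 4.2, -0.43], "roll": 0}
    - {"fingers": 0, "travel": [0, 4.2, -0.43], "roll": 0}

```text
time_s: 11.3
tcp_pos: [0.446, 0.2927, 0.2457]
ee_rot: [[-0.011, -1.0, -0.001], [-1.0, 0.011, -0.001], [0.002, 0.001, -1.0]]
wrist_force: [1.5, -4.6, 2.6]
gripper_width: 0.218
```

```bash
python3 - <<'E'
from h import *
s=sense();print(s['tcp_pos'],s['wrist_force'],s['gripper_width'],s['joint_velocities'])
b,d=capture('side')
for n in('toe','leg','grip_bar'):
  print(n,[(np.round(r['position'],3).tolist(),round(r['p'],2)) for r in search_frame('side',n)[:2]])
# left tube tilt
P=cloud('side',d);m=(P[...,1]>.335)&(P[...,1]<.352)&(P[...,2]>.13)&(P[...,2]<.24)&(abs(P[...,0]-.447)<.05)
Q=P[m];print('tube',len(Q),np.polyfit(Q[:,2],Q[:,0],1))
b=cv2.resize(b[130:350,160:380],(550,550))
cv2.imwrite('pics/c5.png',b[...,::-1])
E
```

```text
[0.4460158  0.29265044 0.24571397] [ 1.50980123 -4.59493742  2.57222931] 0.21798485569490222 [-0.06340262 -0.00842916  0.08060274  0.14036207 -0.03465965 -0.05457773]
toe [([0.398, 0.374, 0.025], 0.65)]
leg [([0.416, 0.356, 0.065], 0.64)]
grip_bar [([0.442, 0.321, 0.257], 0.64), ([0.441, 0.33, 0.016], 0.38)]
tube 447 [0.01399367 0.44229412]
```

View pics/c5.png

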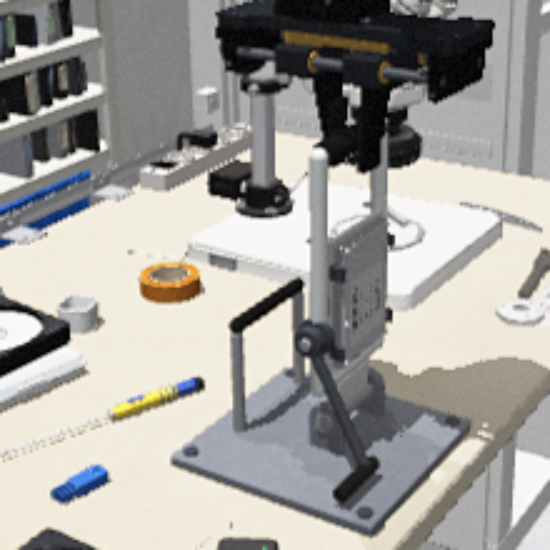

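>>> arm_command:
  rows:
    - {"fingers": 0, "travel": [0, 0, 0], "roll": 0}
    - {"fingers": 0, "travel": [0, 0, 0], "roll": 0}
    - {"fingers": 0, "travel": [0, 0, 0], "roll": 0}
    - {"fingers": 0, "travel": [0, 0, 0], "roll": 0}
    - {"fingers": 0, "travel": [0, 0, 0], "roll": 0}
    - {"fingers": 0, "travel": [0, 0, 0], "roll": 0}

```text
time_s: 12.1
tcp_pos: [0.4461, 0.2926, 0.2457]
ee_rot: [[-0.011, -1.0, -0.001], [-1.0, 0.011, -0.001], [0.001, 0.001, -1.0]]
wrist_force: [1.3, -4.1, 2.6]
gripper_width: 0.218
```

```bash
python3 -c "
from station import *
s=sense();print(s['tcp_pos'],s['wrist_force'],s['gripper_width']);print(finish_job())"
```

```text
[0.44606709 0.29263839 0.24570702] [ 1.29554705 -4.08333427  2.58993906] 0.21833345408966207
the job is handed in; nothing more can be done
None
```

I handed the job in at about 12 s of the 58 s allowed, with the frame standing upright and the gripper still holding the grip bar. No verdict was reported, so this rests on my own last checks.

I pushed the toe pin from behind with the closed fingers until the leg went over its top centre and fell to its stop, with the frame still lying back. Then I took the grip bar from above and raised the frame along its arc.

What the last checks showed:
- **Frame:** the left tube's tilt measured about 0.014 rad, against the 0.08 rad allowed. The tool moved about 0.1 mm over the last 0.6 s hold.
- **Grip:** the fingers stopped at an opening of 0.218, about 19 mm on the 20 mm bar. I had no direct reading of the grip force.
- **Leg:** the toe was seen at a height of about 25 mm. That fits the leg being fully down, where 22 mm is expected, and the toe clear of the 10 mm base plate.
- **Loose things:** nothing the arm did came near them, but I did not measure their positions again at the end.

None of these checks failed. The wrist carries a small sideways load of about 4 N, probably from holding the bar slightly off line.

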